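# Reset the spring-button length stop

### The job

Set the length stop to the hole in its yellow index plate: with closed fingers press its red spring button flush with the sleeve, push the sleeve along by the black ledge until the button pops up through the yellow plate, and then push back on the blue rib, lightly but definitely, to prove that it is locked. Use only light finger forces, never force it against the button or the sleeve, and leave the other things where they are.

Things in the scene. Friction and masses are not known exactly. Their poses are not given: they have to be found in the camera images.
- length_stop: fixed stop: base 270 x 64 x 8 mm (x -130 to +140), 28 mm square rail along x between end posts 62 mm high; on it a grey tube sleeve 34 mm square, 154 long, wall 2, upper face 57 mm above the table, a stop finger low on its side to y -46. Origin on the table under the red button's axis; +x: the way the sleeve must be pushed; z up. More than 25 N from the robot damages it
- stop_sleeve (a joint): sleeve along the rail, m: 0 at the start (button in the front hole), at most 0.072. The button pops into the yellow plate's hole somewhere between 0.044 and 0.068, by how the plate was clamped (not measured: feel it). Friction 1.5 N, 3 N with the button under; driving the edge over the flush button takes up to 10 N in the first 6 mm. A button up in a hole blocks it (1.3 mm play each way)
- latch_button (a joint): travel of the red button in m: 0 fully up, 0.008 flush with the sleeve's upper face, 0.010 under the wall, 0.0115 the end. Spring: 2.1 N when up, 4.9 N when flush. It springs back by itself wherever a hole lies above it
- button_top (a point): top of the domed red button, 14 mm in diameter; it belongs to the rail (does not travel with the sleeve) and pokes 8 mm up through a round hole 16.6 mm wide in the sleeve (a like hole is in the yellow plate behind the blue rib); the point goes down as it is pressed
- front_ledge (a point): black ledge across the sleeve's upper face, 10 mm high, 32 wide, 8 thick; the point is the middle of the face to push on towards +x, 5 mm above the upper face, at the start 16 mm ahead (+x) of the button's axis. Travels with the sleeve
- rear_rib (a point): blue rib across the sleeve's upper face, 10 mm high, 32 wide, 6 thick, the point is its centre, 5 mm above the upper face, 22 mm behind the front hole's centre; 35 mm are clear between rib and ledge. Travels with the sleeve. Pushing its front face towards -x with about 5 N tests the lock
- ring_gauge: steel ring gauge, 64 mm across, 20 high; a bystander, origin at the middle of its underside
- turned_part_1: white turned bush with a flange, 48 mm across, 28 high; a bystander, origin at the middle of its underside
- turned_part_2: low white turned bush with a flange, 58 mm across, 16 high; a bystander, origin at the middle of its underside

How it is judged:
By the outcome, as a careful person would: the job done as asked, in the order asked, and still so for the second after the job is handed in, with the robot touching nothing.
It also fails if it takes over 43 s, if anything falls off the work surface, if the arm or the gripper's body presses on something with over 40 N, if the wrist force passes 120 N, or if a joint passes its speed limit or range.

### The arm

A 7-joint arm with a two-finger parallel gripper is mounted at the origin on a cart in front of the work surface, level with it; the furniture and walls round the work are solid. World frame = base frame: x ahead of the robot, y to its left, z up, the work surface at z = 0. Lengths are in m, angles in degrees, forces in N, time in s.
With the tool pointing down it reaches from about 0.425 to 0.875 m from the base axis. Payload 4.7 kg.
Tool frame: the origin (TCP) lies at the very end of the fingers, on their centre line; the grasp point (between the pads) lies env.tcp_to_grasp behind it (env.tcp_to_grasp is the distance from the TCP to the grasp point, in m); z points along the fingers, x is the direction in which the jaws open and shut, and the axes are right-handed (so a half turn about z gives the same grasp; the last joint's range is limited). The gripper opens to 87 mm and grips with 3 to 60 N. Pads are 19 mm wide; open, the fingers measure 117 mm over their backs; the gripper's body (75 mm by 190 mm) begins 51 mm behind the grasp point.
Start: joints at [-65.598, 18.392, -4.016, 83.108, 1.295, 78.541, -3.26], TCP at [0.26, 0.596, 0.223] pointing down, gripper open.
Joint ranges: [-163.93, 163.93], [-17.29, 119.83], [-79.2, 71.16], [3.27, 140.29], [-89.18, 269.18], [5.43, 117.66], [-154.24, 154.24]. Speed limits (degrees/s): [147.25, 147.25, 180, 180, 180, 180, 180].

### API

Orientations are given as [roll, pitch, yaw] about the fixed x, y, z axes, in that order (R = Rz(yaw) Ry(pitch) Rx(roll)).
In Python, from cell import env gives the robot as it stands. The module is installed in compiled form; this text tells all that it offers.
- The arm moves only by the tool send_rows, never from a script. Its argument "steps" is a list of rows, each a list of 3 entries, a list of its own where there are three numbers: the shift along the tool's x, y, z in m, then the turn, a rotation vector about the tool's x, y, z in rad, then the finger opening in m, from 0 to 0.087. A call has exactly 5 rows; each row is the pose to reach, as a shift and turn from the pose commanded when the call began, along the tool's axes at that moment; what a row does not reach only later rows make up. A row lasts 1/12 s, in which the tool goes at most 41.7 mm and 7.16 degrees, less where a joint would pass 70% of its speed; a pose out of reach is approached as far as the arm can. A call with a gripper value outside its range is refused whole. The fingers move at their own pace and stop on an object; "grip_force" is the grip in N (left out, the last holds). Time passes only in rows, so rows that repeat a pose let the fingers close, or fill a call up. It gives the time, the measured TCP pose, the force and the opening at its end, in the units of the state.
- env.get_obs(): the state, without advancing time (a new reading comes with each control period).
- env.read_camera(name): name is "side" or "top" or "wrist"; returns a dict with "pixels" (480x640x3 uint8, red, green, blue), "fx", "fy", "cx", "cy" (pixels), "k1" (the pictures are not rectified: a ray, as slopes to the right and down, at radius r is drawn at 1 + k1 r^2 times it, then the intrinsics apply), "position" and "rotation" of the camera in the world. Camera axes: x right, y up, looking along -z (the intrinsics and any distortion apply to the point x, -y, -z); pixel columns grow to the right and rows downward; lengths in m; the calibration is good to about 2 mm. A picture is of the moment at which its call begins. There is no depth.
- env.sign_off(): hands the job in, once; it reports no verdict.
The state is a dict: "time_s": time; "qpos": joint angles; "joint_velocities": joint speeds; "effort": joint torques, N m; "tool_pos": TCP position; "tool_rot": TCP orientation; "force": force on the tool from outside, world axes, zero at the start; "wrist_torque": the same for the moment, N m; "grip_width": finger opening in m.
Only numpy, scipy, OpenCV 4.12 (cv2) and the standard library are available. Lean on these libraries where they do the work, as an engineer would, in place of code of your own. Each camera call takes 0.05 s, during which the arm holds its last target.

## Working session

There is one attempt and no reset: what is moved stays moved. The work goes in short steps, Python scripts to look and compute and a tool call to move; the robot and the scene stay as the last step left them, time stands still between calls to the robot, and variables do not carry over. Pictures are saved under pics/ and viewed, and the job is handed in when it is done.

Besides the shell and the picture viewer there is one more tool, called after "Request:" in YAML: its name, and indented under it one key for each argument. send_rows: Moves the arm, as the interface text tells. Its arguments: {"type":"object","properties":{"steps":{"type":"array"},"grip_force":{"type":"number"}},"required":["steps"]}

```bash
mkdir -p pics; python3 - <<'E'
from cell import env
import cv2,numpy as np
o=env.get_obs()
for k,v in o.items(): print(k,v)
print(env.tcp_to_grasp)
for n in ["side","top"]:
    c=env.read_camera(n)
    cv2.imwrite(f"pics/{n}0.png",c["pixels"][:,:,::-1])
    print(n,{k:np.round(v,4).tolist() for k,v in c.items() if k!="pixels"})
E
```

```text
time_s 0.0
qpos [-65.59772569  18.43909615  -4.01787027  83.17542697   1.29585864
  78.53972589  -3.26227302]
joint_velocities [ 0.04357558  0.0716413  -0.13259245  0.01854677  0.03621936 -0.08010735
  0.01364204]
effort [-7.27482784e-04 -4.91286421e+01 -4.04052073e-01 -3.12535679e+01
 -6.38427003e-02  4.36849322e-02  1.75573859e-04]
tool_pos [0.25997579 0.59514264 0.22145682]
tool_rot [1.79994166e+02 1.08947766e-01 6.64075992e+01]
force [-0.81377416 -1.09173905 -0.26655655]
wrist_torque [-0.00814053 -0.02938086  0.03823715]
grip_width 0.08706298905308786
0.0187
side {'fx': 464.2628, 'fy': 464.2628, 'cx': 318.1351, 'cy': 243.6777, 'k1': -0.0028, 'position': [0.4461, 1.0427, 0.6482], 'rotation': [59.6417, 0.6839, -173.211]}
top {'fx': 486.4331, 'fy': 486.4331, 'cx': 326.7837, 'cy': 236.327, 'k1': -0.0944, 'position': [0.3532, 0.0483, 1.0498], 'rotation': [14.2615, 0.179, -90.5644]}
```

View pics/side0.png

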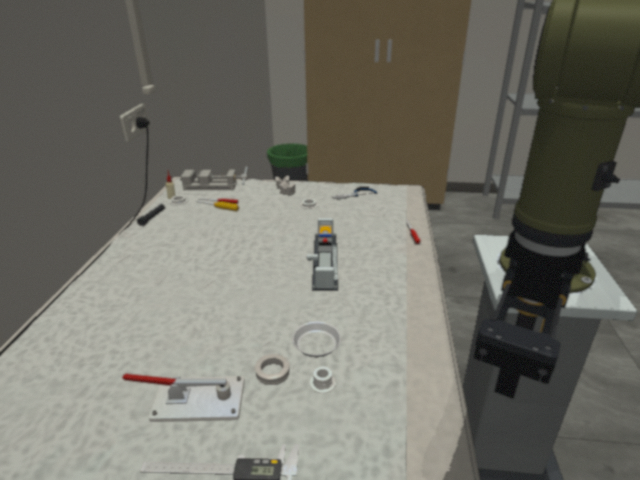

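View pics/top0.png

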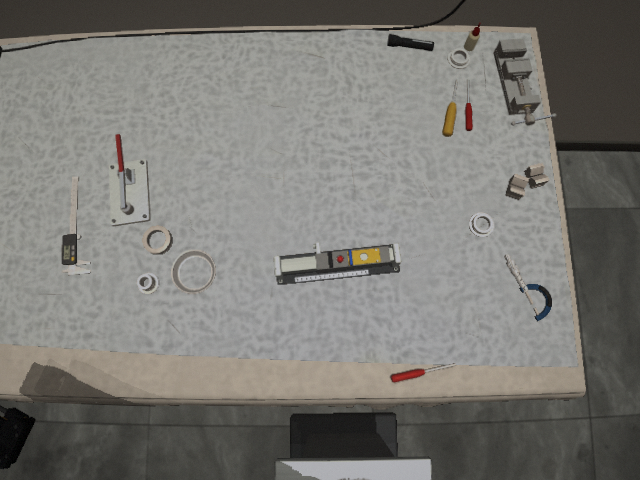

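```bash
python3 - <<'E'
import cv2
a=cv2.imread("pics/top0.png")[230:300,265:415]
cv2.imwrite("pics/top0c.png",cv2.resize(a,None,fx=5.3,fy=5.3,interpolation=cv2.INTER_CUBIC))
a=cv2.imread("pics/side0.png")[210:300,280:370]
cv2.imwrite("pics/side0c.png",cv2.resize(a,None,fx=6.5,fy=6.5,interpolation=cv2.INTER_CUBIC))
E
```

```text
(no output)
```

View pics/top0c.png

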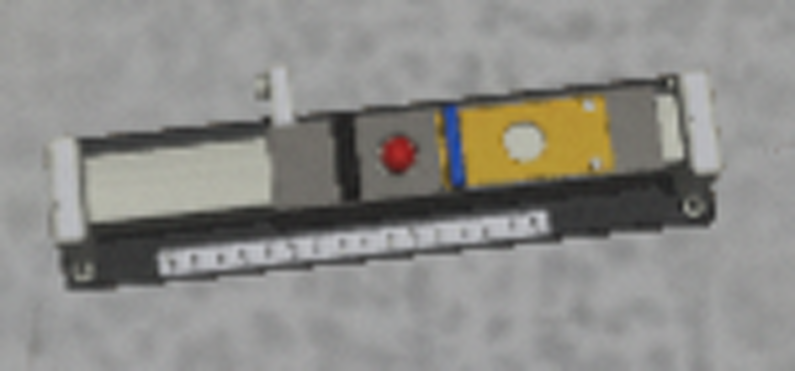

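View pics/side0c.png

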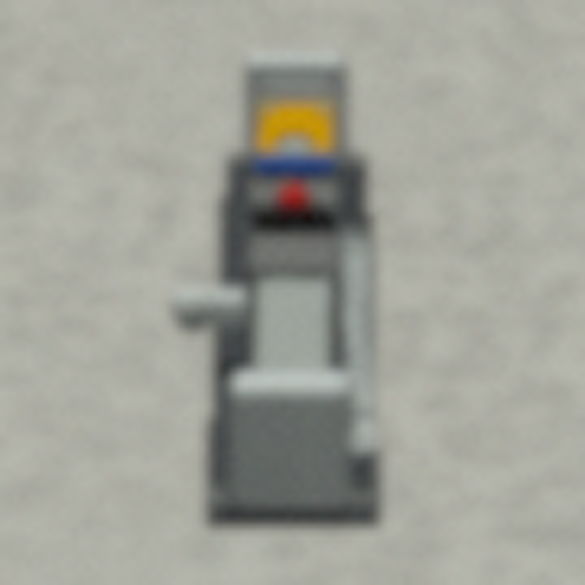

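```bash
cat > h.py <<'E'
import numpy as np,cv2
from scipy.spatial.transform import Rotation as R
from cell import env
def ray(c,u,v):
    K=np.array([[c["fx"],0,c["cx"]],[0,c["fy"],c["cy"]],[0,0,1.]])
    p=cv2.undistortPoints(np.array([[[u,v]]],float),K,np.array([c["k1"],0,0,0,0.]))[0,0]
    d=np.array([p[0],-p[1],-1.])
    return R.from_euler("xyz",c["rotation"],degrees=True).as_matrix()@d
def onz(c,u,v,z):
    d=ray(c,u,v);P=np.array(c["position"]);return P+d*(z-P[2])/d[2]
E
python3 - <<'E'
from h import *
t=env.read_camera("top");s=env.read_camera("side")
def T(n,x,y,z): p=onz(t,265+x/5.3,230+y/5.3,z);print(n,p.round(4));return p
def S(n,x,y,z): p=onz(s,280+x/6.5,210+y/6.5,z);print(n,p.round(4));return p
b=T("btn",398,153,.062);S("btnS",293,197,.062)
h=T("hole",524,142,.057)
T("ledgetop",345,157,.067);T("rib",454,147,.067)
l=T("postL",62,188,.062);r=T("postR",698,115,.062)
a=T("baseFL",70,288,.004);c=T("baseFR",714,222,.004)
for p,q in((b,h),(l,r),(a,c)):
  d=(p-q) if p is b else p-q
  print(np.degrees(np.arctan2(d[1],d[0])),np.linalg.norm(d))
E
```

```text
btn [0.5558 0.0218 0.062 ]
btnS [0.5559 0.0311 0.062 ]
hole [ 0.5607 -0.028   0.057 ]
ledgetop [0.5534 0.0425 0.067 ]
rib [5.569e-01 1.000e-04 6.700e-02]
postL [0.5432 0.153  0.062 ]
postR [ 0.5697 -0.0964  0.062 ]
baseFL [0.5127 0.1553 0.004 ]
baseFR [ 0.5373 -0.1095  0.004 ]
95.61811962211152 0.05025921933788741
96.06469032660657 0.2507675000904073
95.29529228485214 0.265906657163035
```

Request:
send_rows:
  steps:
    - [[-0.025,0.031,0],[0,0,0],0]
    - [[-0.05,0.062,0],[0,0,0],0]
    - [[-0.075,0.093,0],[0,0,0],0]
    - [[-0.1,0.124,0],[0,0,0],0]
    - [[-0.125,0.155,0],[0,0,0],0]
  grip_force: 20

```text
time_s: 0.62
tool_pos: [0.3527, 0.4172, 0.2224]
tool_rot: [-180.0, 0.0, 66.4]
force: [0.4, 1.3, 0.4]
grip_width: 0.0613
```

Request:
send_rows:
  steps:
    - [[-0.025,0.031,0],[0,0,0],0]
    - [[-0.05,0.062,0],[0,0,0],0]
    - [[-0.075,0.093,0],[0,0,0],0]
    - [[-0.1,0.124,0],[0,0,0],0]
    - [[-0.125,0.155,0],[0,0,0],0]

```text
time_s: 1.03
tool_pos: [0.4447, 0.2406, 0.2227]
tool_rot: [180.0, -0.0, 66.4]
force: [0.9, 0.5, -0.5]
grip_width: 0.0282
```

Request:
send_rows:
  steps:
    - [[-0.025,0.031,0],[0,0,0],0]
    - [[-0.05,0.062,0],[0,0,0],0]
    - [[-0.075,0.093,0],[0,0,0],0]
    - [[-0.1,0.124,0],[0,0,0],0]
    - [[-0.125,0.155,0],[0,0,0],0]

```text
time_s: 1.45
tool_pos: [0.5367, 0.0641, 0.2227]
tool_rot: [180.0, -0.0, 66.4]
force: [0.4, 0.2, -0.3]
grip_width: 0.0015
```

Request:
send_rows:
  steps:
    - [[-0.008,0.009,0.01],[0,0,-0.1022],0]
    - [[-0.016,0.018,0.02],[0,0,-0.2044],0]
    - [[-0.024,0.027,0.03],[0,0,-0.3066],0]
    - [[-0.0325,0.036,0.04],[0,0,-0.409],0]
    - [[-0.0325,0.036,0.05],[0,0,-0.511],0]

```text
time_s: 1.87
tool_pos: [0.5568, 0.0184, 0.172]
tool_rot: [180.0, 0.1, 95.8]
force: [1.6, -0.3, -0.4]
grip_width: 0.0006
```

```bash
python3 - <<'E'
from h import *
o=env.get_obs()
print({k:np.round(v,3).tolist() for k,v in o.items()})
c=env.read_camera("wrist"); cv2.imwrite("pics/w1.png",c["pixels"][:,:,::-1])
print({k:np.round(v,4).tolist() for k,v in c.items() if k!="pixels"})
E
```

```text
{'time_s': 1.867, 'qpos': [-25.507, 8.988, 23.026, 101.278, -3.615, 70.45, 94.234], 'joint_velocities': [4.724, 4.56, -7.101, 9.03, -2.203, -12.868, 68.861], 'effort': [-1.342, -35.695, 1.416, -30.333, -0.15, 0.31, -1.06], 'tool_pos': [0.557, 0.018, 0.172], 'tool_rot': [179.98, 0.099, 95.759], 'force': [1.622, -0.315, -0.437], 'wrist_torque': [0.001, 0.034, 0.037], 'grip_width': 0.001}
{'fx': 336.8679, 'fy': 336.8679, 'cx': 315.2875, 'cy': 237.9814, 'k1': 0.0143, 'position': [0.4782, 0.0108, 0.3336], 'rotation': [-16.8434, 0.0637, 95.7436]}
```

View pics/w1.png

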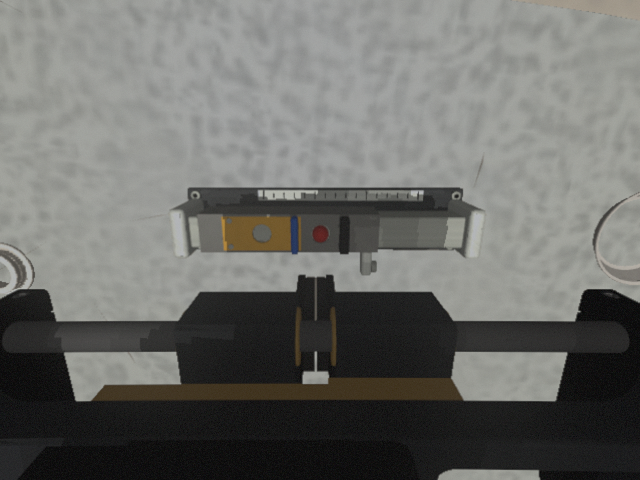

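```bash
python3 - <<'E'
from h import *
a=cv2.imread("pics/w1.png")
cv2.imwrite("pics/w1c.png",cv2.resize(a[180:300,240:400],None,fx=5,fy=5,interpolation=cv2.INTER_CUBIC))
E
```

```text
(no output)
```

View pics/w1c.png

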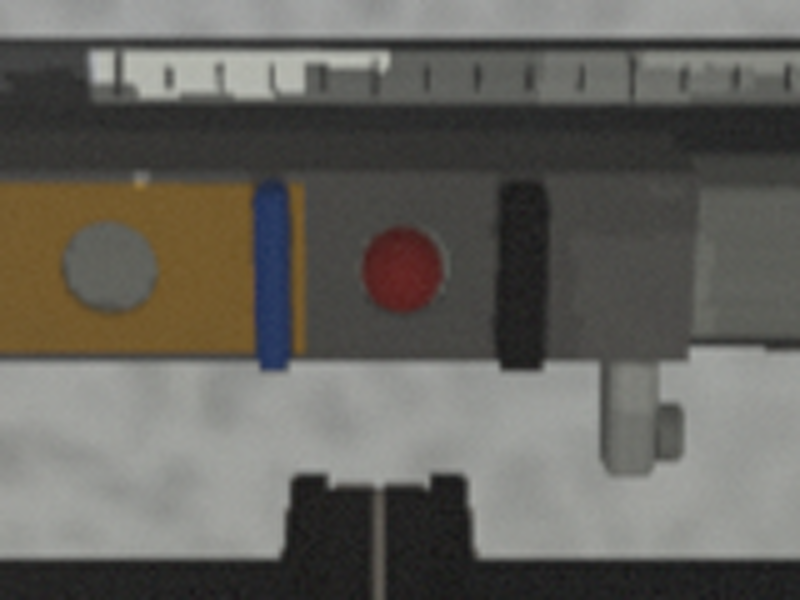

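```bash
python3 - <<'E'
from h import *
c=env.read_camera("wrist");o=env.get_obs()
print(np.round(o["tool_pos"],4),c["position"],c["rotation"])
a=c["pixels"][:,:,::-1];cv2.imwrite("pics/w2.png",a)
cv2.imwrite("pics/w2c.png",cv2.resize(a[180:300,240:400],None,fx=5,fy=5,interpolation=cv2.INTER_CUBIC))
Rm=R.from_euler("xyz",c["rotation"],degrees=True).as_matrix()
def proj(p):
    q=Rm.T@(np.array(p)-c["position"]); return np.array([c["cx"]+c["fx"]*q[0]/-q[2],c["cy"]-c["fy"]*q[1]/-q[2],-q[2]])
t=np.array(o["tool_pos"]);ax=R.from_euler("xyz",o["tool_rot"],degrees=True).as_matrix()
for d in((0,0),(.01,0),(-.01,0),(0,.0095),(0,-.0095)):
  p=proj(t+ax[:,0]*d[0]+ax[:,1]*d[1]);print(d,p.round(2),(p[:2]-[240,180])*5)
print(ax.round(3))
E
```

```text
[0.5549 0.021  0.1707] [0.47717898 0.01167898 0.33165034] [-1.66262828e+01  2.48583427e-02  9.60596683e+01]
(0, 0) [3.1736e+02 2.9326e+02 1.8000e-01] [386.80177731 566.29533949]
(0.01, 0) [3.3643e+02 2.9339e+02 1.8000e-01] [482.14323667 566.96222552]
(-0.01, 0) [2.9829e+02 2.9313e+02 1.8000e-01] [291.43844769 565.62830049]
(0, 0.0095) [3.1719e+02 3.0949e+02 1.8000e-01] [385.96495079 647.43001776]
(0, -0.0095) [3.1753e+02 2.7652e+02 1.7000e-01] [387.66508544 482.59313245]
[[-0.098  0.995 -0.004]
 [ 0.995  0.098 -0.001]
 [-0.    -0.004 -1.   ]]
```

View pics/w2c.png

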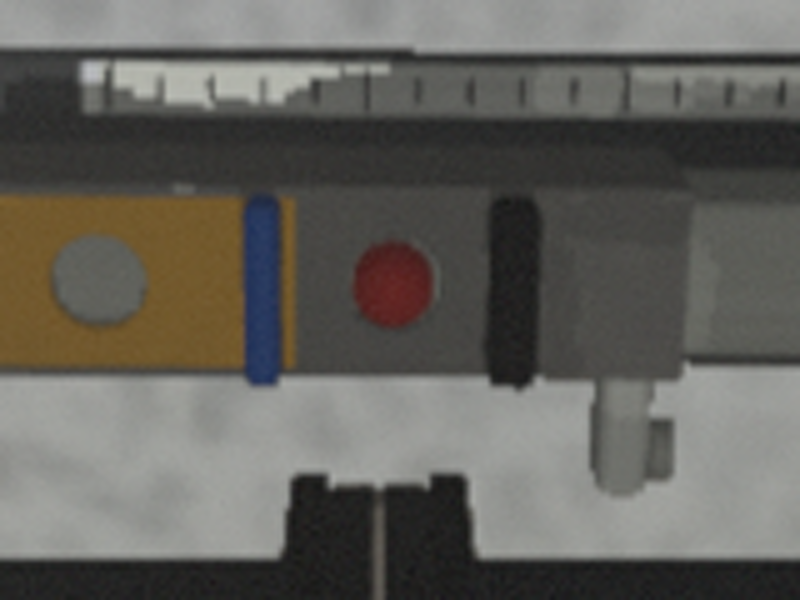

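```bash
python3 - <<'E'
from h import *
c=env.read_camera("wrist");o=env.get_obs()
print(o["time_s"],np.round(o["tool_pos"],4),np.round(o["tool_rot"],2),np.round(o["force"],2))
t=np.array(o["tool_pos"]);ax=R.from_euler("xyz",o["tool_rot"],degrees=True).as_matrix()
def W(n,x,y,z):
  p=onz(c,240+x/5,180+y/5,z);print(n,p.round(4),"tool",(ax.T@(p-t)).round(4));return p
b=W("btn",393,285,.062);h=W("hole",100,280,.057)
W("ledge rear top",490,290,.067);W("rib front top",281,290,.067);W("tip slit",379,485,t[2])
W("nearedge mid",393,192,.057);W("faredge mid",393,372,.057)
d=b-h;print(np.degrees(np.arctan2(d[1],d[0])),np.linalg.norm(d[:2]))
x=W("near edge L",0,195,.057)-W("near edge R",680,187,.057);print(np.degrees(np.arctan2(-x[1],-x[0])))
x=W("far L",0,371,.057)-W("far R",680,378,.057);print(np.degrees(np.arctan2(-x[1],-x[0])))
E
```

```text
2.0167 [0.5555 0.0217 0.1718] [-1.7989e+02 -1.0000e-02  9.5520e+01] [-0.2   0.9  -0.16]
btn [0.5562 0.024  0.062 ] tool [0.0022 0.0011 0.1098]
hole [ 0.5616 -0.0256  0.057 ] tool [-0.0476  0.0018  0.1148]
ledge rear top [0.554  0.0398 0.067 ] tool [0.0181 0.0005 0.1048]
rib front top [0.5574 0.0056 0.067 ] tool [-0.0162  0.0005  0.1048]
tip slit [0.5456 0.0204 0.1718] tool [-0.0003 -0.01    0.    ]
nearedge mid [0.5415 0.0226 0.057 ] tool [ 0.0022 -0.0137  0.1148]
faredge mid [0.5733 0.0258 0.057 ] tool [0.0024 0.0183 0.1148]
96.27718055162674 0.049865209225365484
near edge L [ 0.5484 -0.043   0.057 ] tool [-0.0637 -0.013   0.1148]
near edge R [0.5359 0.0704 0.057 ] tool [ 0.0503 -0.0146  0.1148]
96.29537688181156
far L [ 0.5797 -0.0419  0.057 ] tool [-0.0657  0.0182  0.1148]
far R [0.5695 0.0754 0.057 ] tool [0.0521 0.0193 0.1148]
94.97284727151752
```

Request:
send_rows:
  steps:
    - [[0.001,0.0,0.02],[0,0,0],0]
    - [[0.003,0.001,0.045],[0,0,0],0]
    - [[0.005,0.001,0.07],[0,0,0],0]
    - [[0.005,0.001,0.09],[0,0,0],0]
    - [[0.005,0.001,0.098],[0,0,0],0]

```text
time_s: 2.43
tool_pos: [0.555, 0.0277, 0.0724]
tool_rot: [-179.8, -0.0, 95.6]
force: [-0.6, -0.2, -0.1]
grip_width: 0.0005
```

Request:
send_rows:
  steps:
    - [[0,0,0],[0,0,0],0]
    - [[0,0,0],[0,0,0],0]
    - [[0,0,0],[0,0,0],0]
    - [[0,0,0],[0,0,0],0]
    - [[0,0,0],[0,0,0],0]

```text
time_s: 2.85
tool_pos: [0.5577, 0.0269, 0.076]
tool_rot: [179.9, -0.0, 95.7]
force: [0.0, -0.0, 0.8]
grip_width: 0.0005
```

```bash
cat > look.py <<'E'
from h import *
import sys
n=sys.argv[1]
o=env.get_obs();print(round(o["time_s"],2),np.round(o["tool_pos"],4),np.round(o["tool_rot"],2),np.round(o["force"],2),round(o["grip_width"],4))
s=env.read_camera("side")["pixels"][205:305,265:385,::-1]
w=env.read_camera("wrist")["pixels"][190:310,220:420,::-1]
z=lambda a,f:cv2.resize(a,None,fx=f,fy=f,interpolation=cv2.INTER_CUBIC)
a=z(s,3.2);b=z(w,2.2)
H=max(a.shape[0],b.shape[0]);m=np.zeros((H,a.shape[1]+b.shape[1],3),np.uint8)
m[:a.shape[0],:a.shape[1]]=a;m[:b.shape[0],a.shape[1]:]=b
if m.shape[1]>800:m=cv2.resize(m,(800,int(H*800/m.shape[1])))
cv2.imwrite(f"pics/{n}.png",m)
E
python3 look.py a1
```

```text
2.85 [0.5577 0.0269 0.076 ] [ 1.7986e+02 -2.0000e-02  9.5670e+01] [ 0.04 -0.05  0.79] 0.0005
```

View pics/a1.png

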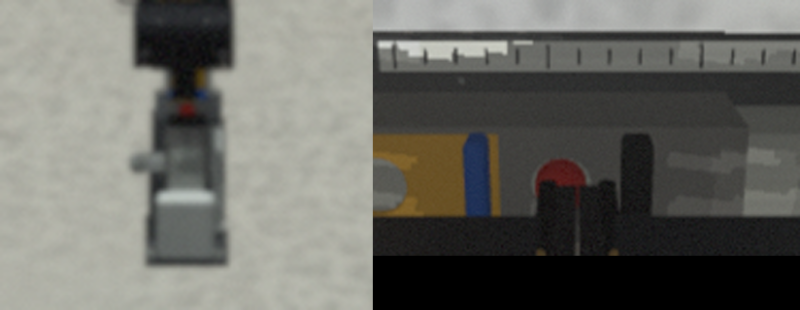

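```bash
python3 - <<'E'
from h import *
P=[];Q=[]
for i in range(3):
  c=env.read_camera("wrist");o=env.get_obs();P.append(o["tool_pos"]);Q.append(o["tool_rot"])
  print(np.round(o["tool_pos"],4),np.round(c["position"],4),np.round(c["rotation"],2))
a=c["pixels"][:,:,::-1]
cv2.imwrite("pics/a2.png",cv2.resize(a[200:300,260:380],None,fx=6,fy=6,interpolation=cv2.INTER_CUBIC))
E
```

```text
[0.5571 0.0268 0.0752] [0.4785 0.019  0.2369] [-1.691e+01 -5.000e-02  9.566e+01]
[0.557  0.0268 0.075 ] [0.4784 0.019  0.2367] [-1.689e+01 -5.000e-02  9.566e+01]
[0.5568 0.0268 0.0748] [0.4783 0.019  0.2365] [-1.687e+01 -5.000e-02  9.566e+01]
```

View pics/a2.png

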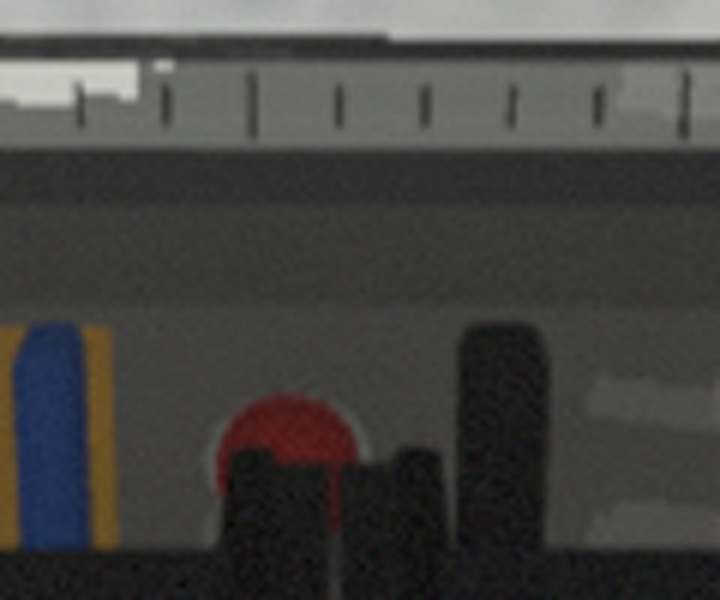

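```bash
python3 - <<'E'
from h import *
c=env.read_camera("wrist");o=env.get_obs()
t=np.array(o["tool_pos"]);ax=R.from_euler("xyz",o["tool_rot"],degrees=True).as_matrix()
def W(n,x,y,z):
  p=onz(c,260+x/6,200+y/6,z);print(n,"tool",((ax.T@(p-t))*1e3).round(1))
W("btn top edge z57 (hole near)",288,388,.057)
W("btn red near edge z60",288,394,.060)
W("btn Left z60",218,460,.060);W("btn R z60",358,460,.060)
W("sleeve near edge",288,305,.057)
W("ledge near top corner",505,325,.067);W("ledge rear",458,400,.067);W("rib front",84,400,.067)
W("lip L",250,450,t[2]);W("lip R",415,450,t[2]);W("L",228,470,t[2]);W("R",442,470,t[2])
E
```

```text
btn top edge z57 (hole near) tool [-4.  -8.8 17.7]
btn red near edge z60 tool [-3.9 -9.3 14.7]
btn Left z60 tool [-10.6  -2.7  14.7]
btn R z60 tool [ 2.6 -2.6 14.7]
sleeve near edge tool [ -4.  -17.1  17.7]
ledge near top corner tool [ 15.5 -18.6   7.7]
ledge rear tool [ 11.5 -11.5   7.7]
rib front tool [-22.1 -11.5   7.7]
lip L tool [ -6.9 -10.   -0. ]
lip R tool [  7.3 -10.   -0. ]
L tool [-8.9 -8.1 -0. ]
R tool [ 9.7 -8.1 -0. ]
```

Request:
send_rows:
  steps:
    - [[-0.001,-0.001,0.002],[0,0,0],0]
    - [[-0.0015,-0.001,0.004],[0,0,0],0]
    - [[-0.0015,-0.001,0.006],[0,0,0],0]
    - [[-0.0015,-0.001,0.008],[0,0,0],0]
    - [[-0.0015,-0.001,0.009],[0,0,0],0]

```text
time_s: 3.57
tool_pos: [0.5556, 0.0252, 0.0651]
tool_rot: [-180.0, 0.0, 95.7]
force: [-0.3, 0.1, 1.6]
grip_width: 0.0005
```

Request:
send_rows:
  steps:
    - [[0,0,0.001],[0,0,0],0]
    - [[0,0,0.002],[0,0,0],0]
    - [[0,0,0.003],[0,0,0],0]
    - [[0,0,0.004],[0,0,0],0]
    - [[0,0,0.004],[0,0,0],0]

```text
time_s: 3.98
tool_pos: [0.5558, 0.0251, 0.0616]
tool_rot: [-180.0, -0.0, 95.7]
force: [-1.7, 1.0, 3.5]
grip_width: 0.0006
```

```bash
python3 look.py a3
```

```text
3.98 [0.5558 0.0251 0.0616] [-180.     -0.     95.68] [-1.65  0.99  3.45] 0.0006
```

View pics/a3.png

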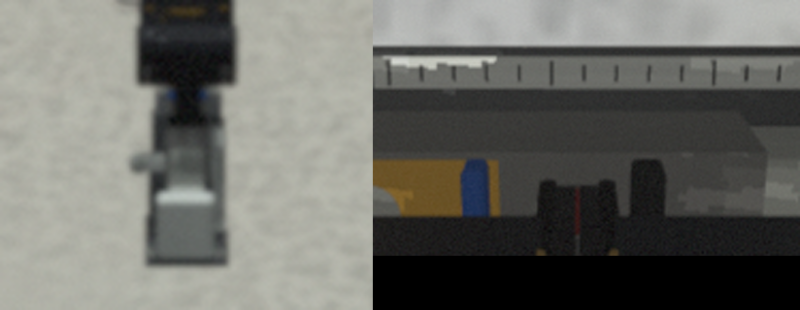

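Request:
send_rows:
  steps:
    - [[0,0,0.001],[0,0,0],0]
    - [[0,0,0.002],[0,0,0],0]
    - [[0,0,0.003],[0,0,0],0]
    - [[0,0,0.004],[0,0,0],0]
    - [[0,0,0.004],[0,0,0],0]

```text
time_s: 4.5
tool_pos: [0.5559, 0.0252, 0.0576]
tool_rot: [180.0, -0.0, 95.7]
force: [-1.6, 0.1, 4.2]
grip_width: 0.0005
```

Request:
send_rows:
  steps:
    - [[0,0,0.0003],[0,0,0],0]
    - [[0,0,0.0005],[0,0,0],0]
    - [[0,0,0.0008],[0,0,0],0]
    - [[0,0,0.001],[0,0,0],0]
    - [[0,0,0.001],[0,0,0],0]

```text
time_s: 4.92
tool_pos: [0.5559, 0.0252, 0.0574]
tool_rot: [180.0, -0.0, 95.7]
force: [-4.0, -0.3, 9.6]
grip_width: 0.0001
```

Request:
send_rows:
  steps:
    - [[0,0,-0.0002],[0,0,0],0]
    - [[0.0005,0,-0.0002],[0,0,0],0]
    - [[0.001,0,-0.0002],[0,0,0],0]
    - [[0.0015,0,-0.0002],[0,0,0],0]
    - [[0.002,0,-0.0002],[0,0,0],0]

```text
time_s: 5.33
tool_pos: [0.5559, 0.0255, 0.0574]
tool_rot: [180.0, 0.1, 95.6]
force: [-3.2, -3.6, 6.6]
grip_width: 0.0004
```

Request:
send_rows:
  steps:
    - [[0.0003,0,0],[0,0,0],0]
    - [[0.0006,0,0],[0,0,0],0]
    - [[0.0009,0,0],[0,0,0],0]
    - [[0.0012,0,0],[0,0,0],0]
    - [[0.0015,0,0],[0,0,0],0]

```text
time_s: 5.75
tool_pos: [0.556, 0.0262, 0.0574]
tool_rot: [180.0, 0.2, 95.6]
force: [-1.7, -4.8, 6.9]
grip_width: 0.0005
```

```bash
python3 look.py a4
```

```text
5.75 [0.556  0.0262 0.0574] [1.7996e+02 1.5000e-01 9.5610e+01] [-1.7  -4.78  6.93] 0.0005
```

View pics/a4.png

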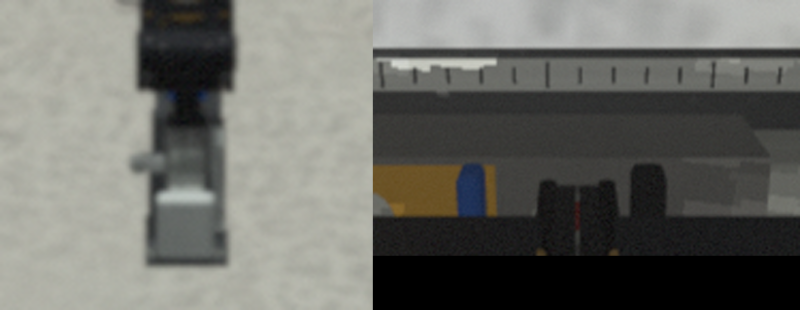

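Request:
send_rows:
  steps:
    - [[0.0004,0,-0.0002],[0,0,0],0]
    - [[0.0008,0,-0.0002],[0,0,0],0]
    - [[0.0012,0,-0.0002],[0,0,0],0]
    - [[0.0016,0,-0.0002],[0,0,0],0]
    - [[0.002,0,-0.0002],[0,0,0],0]

```text
time_s: 6.27
tool_pos: [0.5564, 0.03, 0.0575]
tool_rot: [179.9, 0.1, 95.7]
force: [-0.8, -2.1, 5.4]
grip_width: 0.0007
```

Request:
send_rows:
  steps:
    - [[0.0004,0,0],[0,0,0],0]
    - [[0.0008,0,0],[0,0,0],0]
    - [[0.0012,0,0],[0,0,0],0]
    - [[0.0016,0,0],[0,0,0],0]
    - [[0.002,0,0],[0,0,0],0]

```text
time_s: 6.68
tool_pos: [0.5563, 0.0315, 0.0575]
tool_rot: [179.9, 0.1, 95.7]
force: [0.8, -2.9, 4.9]
grip_width: 0.0002
```

```bash
python3 look.py a5
```

```text
6.68 [0.5563 0.0315 0.0575] [1.7987e+02 8.0000e-02 9.5650e+01] [ 0.76 -2.88  4.88] 0.0002
```

View pics/a5.png

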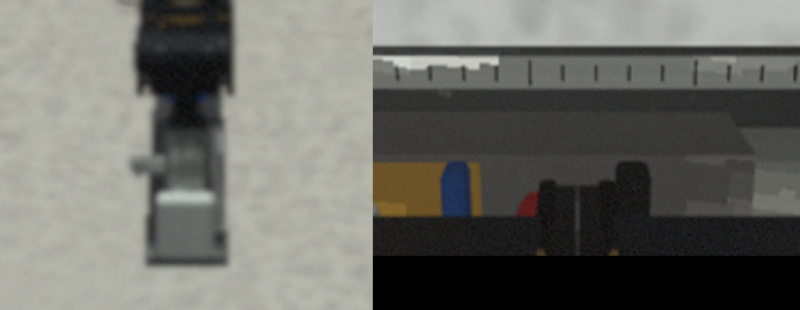

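Request:
send_rows:
  steps:
    - [[0.0006,0,0.0002],[0,0,0],0]
    - [[0.0012,0,0.0003],[0,0,0],0]
    - [[0.0018,0,0.0003],[0,0,0],0]
    - [[0.0024,0,0.0003],[0,0,0],0]
    - [[0.003,0,0.0003],[0,0,0],0]

```text
time_s: 7.2
tool_pos: [0.556, 0.0338, 0.0575]
tool_rot: [179.9, 0.1, 95.6]
force: [-0.7, -6.8, 7.1]
grip_width: 0.0007
```

```bash
python3 look.py a6
```

```text
7.2 [0.556  0.0338 0.0575] [1.7987e+02 1.3000e-01 9.5640e+01] [-0.71 -6.75  7.13] 0.0007
```

View pics/a6.png

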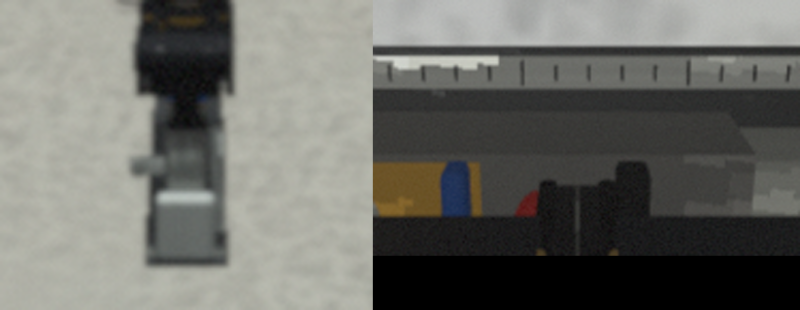

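Request:
send_rows:
  steps:
    - [[0.0007,0,0],[0,0,0],0]
    - [[0.0014,0,0],[0,0,0],0]
    - [[0.002,0,0],[0,0,0],0]
    - [[0.0025,0,0],[0,0,0],0]
    - [[0.003,0,0],[0,0,0],0]

```text
time_s: 7.72
tool_pos: [0.556, 0.0349, 0.0575]
tool_rot: [179.9, 0.3, 95.6]
force: [0.9, -6.0, 6.4]
grip_width: 0.0001
```

```bash
python3 look.py a7
```

```text
7.72 [0.556  0.0349 0.0575] [179.86   0.25  95.57] [ 0.94 -6.01  6.42] 0.0001
```

View pics/a7.png

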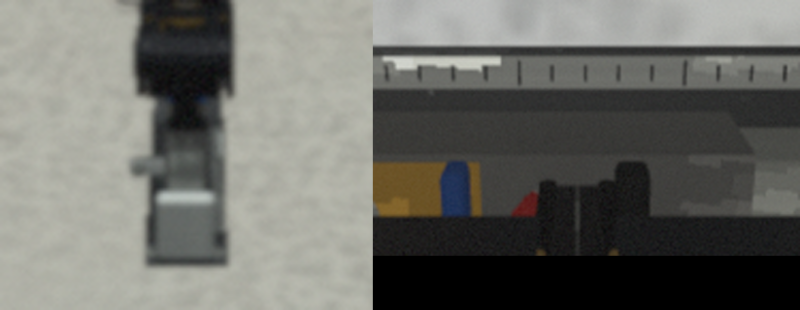

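Request:
send_rows:
  steps:
    - [[0.0006,0,0],[0,0,0],0]
    - [[0.0012,0,0],[0,0,0],0]
    - [[0.0018,0,0],[0,0,0],0]
    - [[0.0024,0,0],[0,0,0],0]
    - [[0.003,0,0],[0,0,0],0]

```text
time_s: 8.23
tool_pos: [0.5553, 0.0413, 0.0574]
tool_rot: [179.9, 0.0, 95.7]
force: [-0.3, -2.7, 6.6]
grip_width: 0.0
```

```bash
python3 look.py a8
```

```text
8.23 [0.5553 0.0413 0.0574] [1.7987e+02 2.0000e-02 9.5670e+01] [-0.29 -2.75  6.59] 0.0
```

View pics/a8.png

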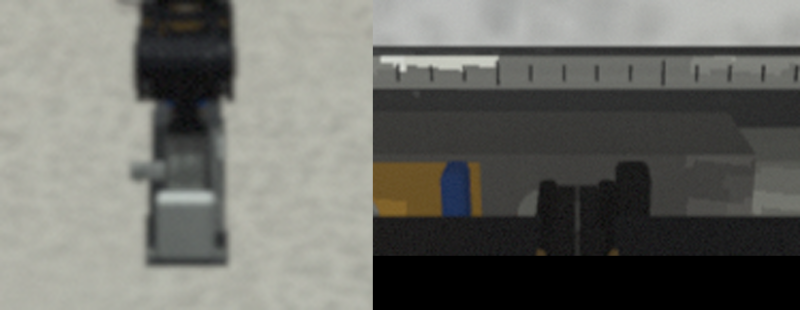

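Request:
send_rows:
  steps:
    - [[0.001,0,-0.001],[0,0,0],0]
    - [[0.002,0,-0.002],[0,0,0],0]
    - [[0.0035,0,-0.0025],[0,0,0],0]
    - [[0.005,0,-0.0025],[0,0,0],0]
    - [[0.0065,0,-0.0025],[0,0,0],0]

```text
time_s: 8.75
tool_pos: [0.5537, 0.0465, 0.0584]
tool_rot: [180.0, 0.1, 95.6]
force: [2.2, -4.1, -1.0]
grip_width: 0.0007
```

Request:
send_rows:
  steps:
    - [[0.0015,0,0],[0,0,0],0]
    - [[0.003,0,0],[0,0,0],0]
    - [[0.0045,0,0],[0,0,0],0]
    - [[0.006,0,0],[0,0,0],0]
    - [[0.0075,0,0],[0,0,0],0]

```text
time_s: 9.17
tool_pos: [0.5525, 0.0555, 0.0588]
tool_rot: [-180.0, 0.0, 95.7]
force: [1.8, -4.2, -3.1]
grip_width: 0.0003
```

```bash
python3 look.py a9
```

```text
9.17 [0.5525 0.0555 0.0588] [-1.7996e+02  2.0000e-02  9.5680e+01] [ 1.79 -4.25 -3.1 ] 0.0003
```

View pics/a9.png

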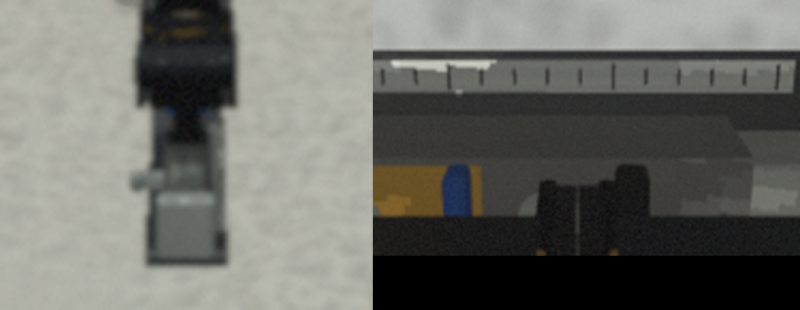

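Request:
send_rows:
  steps:
    - [[0.0015,0,0],[0,0,0],0]
    - [[0.003,0,0],[0,0,0],0]
    - [[0.0045,0,0],[0,0,0],0]
    - [[0.006,0,0],[0,0,0],0]
    - [[0.0075,0,0],[0,0,0],0]

```text
time_s: 9.68
tool_pos: [0.5517, 0.0631, 0.059]
tool_rot: [-180.0, 0.0, 95.7]
force: [0.8, -4.2, -3.5]
grip_width: 0.0006
```

Request:
send_rows:
  steps:
    - [[0.0012,0,0],[0,0,0],0]
    - [[0.0024,0,0],[0,0,0],0]
    - [[0.0036,0,0],[0,0,0],0]
    - [[0.0048,0,0],[0,0,0],0]
    - [[0.006,0,0],[0,0,0],0]

```text
time_s: 10.1
tool_pos: [0.5512, 0.0688, 0.059]
tool_rot: [-180.0, 0.0, 95.7]
force: [-0.7, -5.0, -3.2]
grip_width: 0.0003
```

Request:
send_rows:
  steps:
    - [[0.0006,0,0],[0,0,0],0]
    - [[0.0012,0,0],[0,0,0],0]
    - [[0.0018,0,0],[0,0,0],0]
    - [[0.0024,0,0],[0,0,0],0]
    - [[0.003,0,0],[0,0,0],0]

```text
time_s: 10.52
tool_pos: [0.5513, 0.0727, 0.0594]
tool_rot: [180.0, -0.1, 95.7]
force: [-0.7, -2.4, -0.6]
grip_width: 0.0006
```

Request:
send_rows:
  steps:
    - [[0.0006,0,0],[0,0,0],0]
    - [[0.0012,0,0],[0,0,0],0]
    - [[0.0018,0,0],[0,0,0],0]
    - [[0.0024,0,0],[0,0,0],0]
    - [[0.003,0,0],[0,0,0],0]

```text
time_s: 10.93
tool_pos: [0.5516, 0.0761, 0.0597]
tool_rot: [179.9, -0.1, 95.7]
force: [0.6, 0.3, 1.0]
grip_width: 0.0002
```

Request:
send_rows:
  steps:
    - [[0.0006,0,0],[0,0,0],0]
    - [[0.0012,0,0],[0,0,0],0]
    - [[0.0018,0,0],[0,0,0],0]
    - [[0.0024,0,0],[0,0,0],0]
    - [[0.003,0,0],[0,0,0],0]

```text
time_s: 11.35
tool_pos: [0.5507, 0.0777, 0.0592]
tool_rot: [180.0, 0.0, 95.7]
force: [-0.2, -0.6, 0.7]
grip_width: 0.0005
```

```bash
python3 look.py a10
```

```text
11.35 [0.5507 0.0777 0.0592] [1.7999e+02 2.0000e-02 9.5680e+01] [-0.24 -0.56  0.72] 0.0005
```

View pics/a10.png

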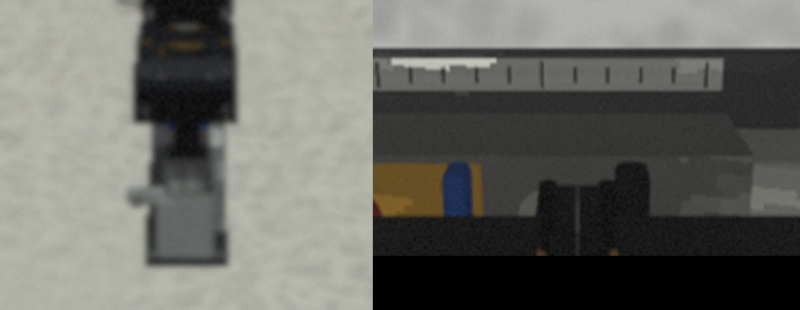

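```bash
python3 - <<'E'
from h import *
c=env.read_camera("wrist");o=env.get_obs();print(np.round(o["tool_pos"],4),np.round(o["force"],2))
a=c["pixels"][:,:,::-1]
cv2.imwrite("pics/b1.png",cv2.resize(a[210:310,180:360],None,fx=4.4,fy=4.4,interpolation=cv2.INTER_CUBIC))
E
```

```text
[0.5507 0.0777 0.0592] [ 0.95 -0.69  0.76]
```

View pics/b1.png

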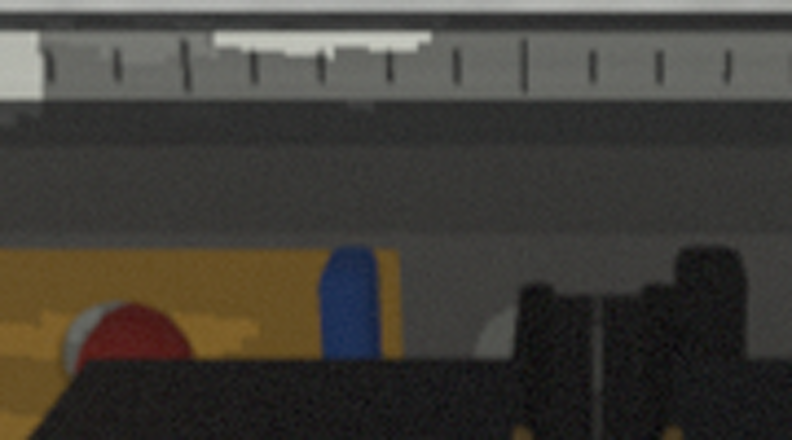

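Request:
send_rows:
  steps:
    - [[0.0005,0,0],[0,0,0],0]
    - [[0.001,0,0],[0,0,0],0]
    - [[0.0015,0,0],[0,0,0],0]
    - [[0.002,0,0],[0,0,0],0]
    - [[0.002,0,0],[0,0,0],0]

```text
time_s: 11.92
tool_pos: [0.5505, 0.08, 0.0592]
tool_rot: [180.0, -0.0, 95.7]
force: [-0.1, -1.4, 0.2]
grip_width: 0.0007
```

```bash
python3 - <<'E'
from h import *
c=env.read_camera("wrist");o=env.get_obs();print(np.round(o["tool_pos"],4),np.round(o["force"],2))
a=c["pixels"][:,:,::-1]
cv2.imwrite("pics/b2.png",cv2.resize(a[210:310,180:360],None,fx=4.4,fy=4.4,interpolation=cv2.INTER_CUBIC))
E
```

```text
[0.5505 0.08   0.0592] [ 0.42 -1.56  0.46]
```

View pics/b2.png

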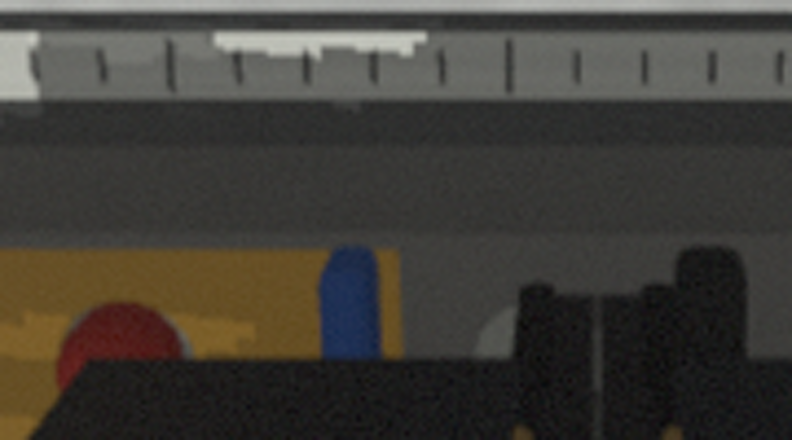

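Request:
send_rows:
  steps:
    - [[-0.002,0,-0.001],[0,0,0],0]
    - [[-0.005,0,-0.001],[0,0,0],0]
    - [[-0.008,0,-0.001],[0,0,0],0]
    - [[-0.011,0,-0.001],[0,0,0],0]
    - [[-0.0135,0,-0.001],[0,0,0],0]

```text
time_s: 12.38
tool_pos: [0.5517, 0.0661, 0.0601]
tool_rot: [-180.0, -0.0, 95.7]
force: [-1.3, 0.6, -0.5]
grip_width: 0.0004
```

Request:
send_rows:
  steps:
    - [[-0.0006,0,0],[0,0,0],0]
    - [[-0.0012,0,0],[0,0,0],0]
    - [[-0.0018,0,0],[0,0,0],0]
    - [[-0.0024,0,0],[0,0,0],0]
    - [[-0.003,0,0],[0,0,0],0]

```text
time_s: 12.8
tool_pos: [0.5521, 0.0636, 0.0602]
tool_rot: [180.0, -0.0, 95.7]
force: [-0.7, -0.8, -0.2]
grip_width: 0.0003
```

Request:
send_rows:
  steps:
    - [[-0.0006,0,0],[0,0,0],0]
    - [[-0.0012,0,0],[0,0,0],0]
    - [[-0.0018,0,0],[0,0,0],0]
    - [[-0.0024,0,0],[0,0,0],0]
    - [[-0.003,0,0],[0,0,0],0]

```text
time_s: 13.22
tool_pos: [0.5523, 0.0609, 0.0602]
tool_rot: [180.0, -0.0, 95.7]
force: [-0.3, 1.7, 0.7]
grip_width: 0.0007
```

```bash
python3 - <<'E'
from h import *
c=env.read_camera("wrist");o=env.get_obs();print(np.round(o["tool_pos"],4),np.round(o["force"],2))
a=c["pixels"][:,:,::-1]
cv2.imwrite("pics/b3.png",cv2.resize(a[210:310,200:380],None,fx=4.4,fy=4.4,interpolation=cv2.INTER_CUBIC))
E
```

```text
[0.5523 0.0608 0.0602] [-0.36  1.28 -0.24]
```

View pics/b3.png

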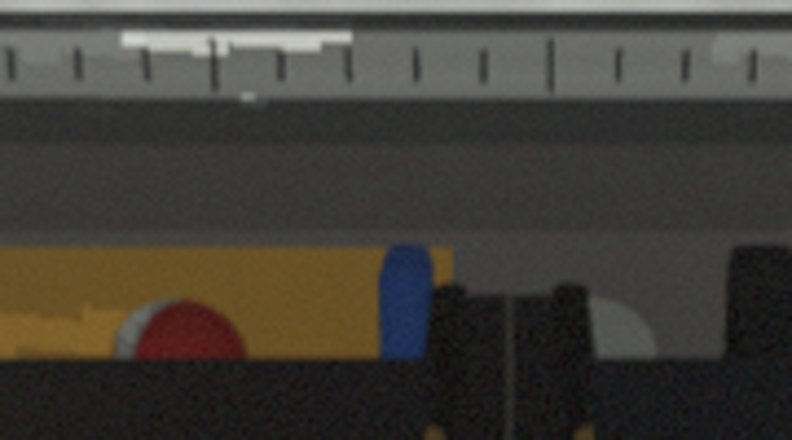

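Request:
send_rows:
  steps:
    - [[-0.0005,0,0],[0,0,0],0]
    - [[-0.001,0,0],[0,0,0],0]
    - [[-0.0015,0,0],[0,0,0],0]
    - [[-0.002,0,0],[0,0,0],0]
    - [[-0.0025,0,0],[0,0,0],0]

```text
time_s: 13.68
tool_pos: [0.5524, 0.0602, 0.0602]
tool_rot: [180.0, -0.1, 95.7]
force: [-1.2, 6.2, -0.3]
grip_width: 0.0006
```

Request:
send_rows:
  steps:
    - [[-0.0002,0,0],[0,0,0],0]
    - [[-0.0004,0,0],[0,0,0],0]
    - [[-0.0006,0,0],[0,0,0],0]
    - [[-0.0008,0,0],[0,0,0],0]
    - [[-0.001,0,0],[0,0,0],0]

```text
time_s: 14.1
tool_pos: [0.5524, 0.06, 0.0602]
tool_rot: [-180.0, -0.2, 95.8]
force: [-1.3, 7.7, 0.1]
grip_width: 0.0003
```

Request:
send_rows:
  steps:
    - [[0.001,0,0],[0,0,0],0]
    - [[0.001,0,0],[0,0,0],0]
    - [[0.003,0,0],[0,0,0],0]
    - [[0.006,0,0],[0,0,0],0]
    - [[0.0105,0,0],[0,0,0],0]

```text
time_s: 14.52
tool_pos: [0.5519, 0.0659, 0.0602]
tool_rot: [180.0, 0.1, 95.6]
force: [0.3, 0.3, 0.3]
grip_width: 0.0006
```

Request:
send_rows:
  steps:
    - [[0,0,-0.005],[0,0,0],0]
    - [[0,0,-0.02],[0,0,0],0]
    - [[0,0,-0.045],[0,0,0],0]
    - [[0,0,-0.07],[0,0,0],0]
    - [[0,0,-0.09],[0,0,0],0]

```text
time_s: 14.93
tool_pos: [0.5522, 0.0666, 0.1523]
tool_rot: [179.9, 0.0, 95.6]
force: [1.3, -0.3, 0.1]
grip_width: 0.0006
```

Request:
send_rows:
  steps:
    - [[0,0,-0.01],[0,0,0],0]
    - [[0,0,-0.02],[0,0,0],0]
    - [[0,0,-0.02],[0,0,0],0]
    - [[0,0,-0.02],[0,0,0],0]
    - [[0,0,-0.02],[0,0,0],0]

```text
time_s: 15.35
tool_pos: [0.5508, 0.0673, 0.1688]
tool_rot: [-179.9, 0.0, 95.7]
force: [-0.5, 0.8, 0.6]
grip_width: 0.0005
```

```bash
python3 - <<'E'
from h import *
c=env.read_camera("wrist");o=env.get_obs();print(np.round(o["tool_pos"],4),np.round(o["force"],2))
a=c["pixels"][:,:,::-1]
cv2.imwrite("pics/b4.png",cv2.resize(a[180:300,200:400],None,fx=4,fy=4,interpolation=cv2.INTER_CUBIC))
cv2.imwrite("pics/b5.png",env.read_camera("side")["pixels"][:,:,::-1])
E
```

```text
[0.5508 0.0673 0.1687] [-0.21 -0.3  -0.13]
```

View pics/b4.png

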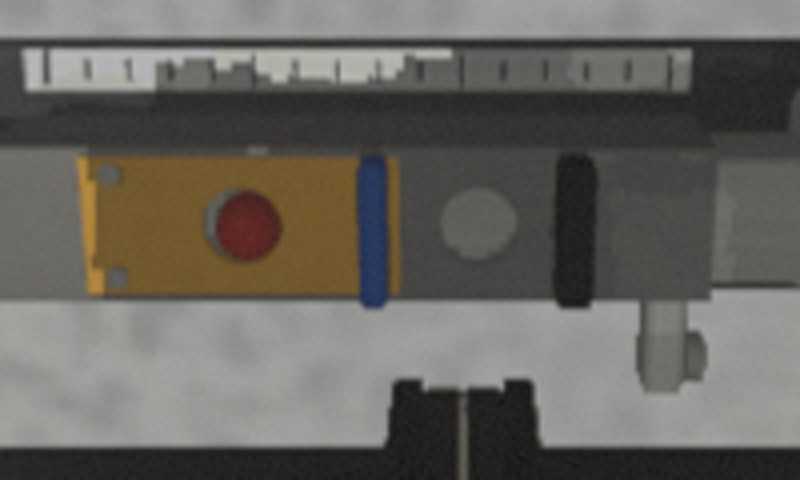

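View pics/b5.png

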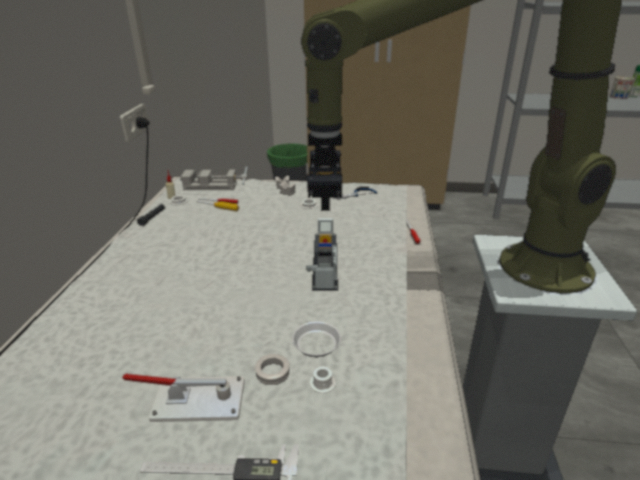

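The wrist picture shows the red button (crop 248,227) standing up in the yellow plate's hole. It has the same size as at the start and lies over the hole's rim, and the fingers are well clear. The side picture shows the bystanders unmoved, so I am handing in.

```bash
python3 -c "
from cell import env
print(env.sign_off())"
```

```text
the job is handed in; nothing more can be done
None
```

The length stop is set to the yellow plate's hole and the lock held when I tested it. I handed the job in after about 15.5 s of robot time; no verdict was reported.

- **Pressing the button:** I used closed fingers and pressed until flush. Fingertip force on first touching the sleeve peaked at about 10 N (the spring accounts for 4.9 N), and I eased it straight back to 5–7 N.
- **Pushing the sleeve:** I pushed on the black ledge. Getting the edge over the button took about 7 N, and the slide after that about 3–5 N. The button popped up at roughly 45–49 mm of travel, against about 50 mm measured from the pictures.
- **Proving the lock:** Pushing back on the blue rib took up about 2 mm of play. It then held at up to 7.7 N, a little above the suggested 5 N, with only about 0.2 mm more movement. The most force I read on the stop was about 12 N, well under its 25 N limit.
- **Last checks:** The final wrist picture shows the button standing up in the yellow plate's hole, with the fingers about 11 cm above the stop and touching nothing. The side picture shows the other things where they were.
- **Disagreement:** The side camera's first estimate of the button was about 9 mm off along the rail. I used the top and wrist cameras, which agreed to about 2 mm.

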